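# Ready the bench photometer for its white calibration

### The arm

A 7-joint arm with a two-finger parallel gripper is mounted at the origin on a cart in front of the work surface, level with it; the furniture and walls round the work are solid. World frame = base frame: x ahead of the robot, y to its left, z up, the work surface at z = 0. Lengths are in m, angles in rad, forces in N, time in s.
With the tool pointing down it reaches from about 0.4 to 0.9 m from the base axis. Payload 5.5 kg.
Tool frame: the origin (TCP) lies on the centre line of the jaws, within the pads' length; the fingertips stand 17 mm ahead of it and the grasp point (between the pads) lies 2 mm behind it (r.tip_reach is the distance from the TCP to the fingertips, in m); z points along the fingers, y is the line along which they close (so a half turn about z gives the same grasp; the last joint's range is limited). The gripper opens to 85 mm and grips with 20 to 120 N. Pads are 22 mm wide; open, the fingers measure 114 mm over their backs; the gripper's body (76 mm by 85 mm) begins 54 mm behind the grasp point. The pads swing forward as they close: fully open they stand 13 mm farther back than shut.
Start: joints at [1.498, 0.501, -0.427, 1.55, 0.221, 1.138, -0.21], TCP at [0.214, -0.614, 0.248] pointing down, gripper open.
Joint ranges: [-2.88, 2.88], [-0.31, 2.03], [-1.54, 1.56], [0.2, 2.42], [-1.41, 4.55], [0.19, 2.02], [-2.57, 2.57]. Speed limits (rad/s): [2.57, 2.57, 3.14, 3.14, 3.14, 3.14, 3.14].

### API

Orientations are given as a 3x3 rotation matrix whose columns are the frame's x, y, z axes.
In Python, from bench import r gives the robot as it stands.
- The arm moves only by the shell command python3 -m handwheel 'ROWS' [OPENING] [FORCE]. ROWS is JSON, a list that holds one entry, the list of rows, each a list of 6 numbers: the shift along the tool's x, y, z in mm, then the turn, a rotation vector about the tool's x, y, z in degrees. In form: [[[dx, dy, dz, rx, ry, rz], ...]]. A call has 1 to 12 rows; each row shifts and turns the commanded pose from where the row before left it, along the tool's axes as they then stand; what a row does not reach is not made up. A row lasts 1/10 s, in which the tool goes at most 50 mm and 8.59 degrees, less where a joint would pass 70% of its speed; a pose out of reach is approached as far as the arm can. A call with a gripper value outside its range is refused whole. OPENING is the finger opening in mm, from 0 to 85.4, set as the call begins (- or left out, the last holds). The fingers move at their own pace and stop on an object; FORCE is the grip in N (left out, the last holds). Time passes only in rows, so rows that do not move let the fingers close. It gives the time, the measured TCP pose, the force, the opening and the grip force at its end, in the units of the state.
- r.read_state(): the state, without advancing time (a new reading comes with each control period).
- r.capture(name): name is "side" or "top"; returns a dict with "img" (480x640x3 uint8, red, green, blue), "fx", "fy", "cx", "cy" (pixels), "rvec" (rotation vector, rad) and "tvec" (3), from world to camera coordinates, as OpenCV has them. Camera axes: x right, y down, z forward; pixel columns grow to the right and rows downward; lengths in m; the calibration is good to about 2 mm. A picture is of the moment at which its call begins. There is no depth.
- r.sign_off(): hands the job in; it is judged then, once.
The state is a dict: "time": time; "joints": joint angles; "dq": joint speeds; "effort": joint torques, N m; "eef_pos": TCP position; "tcp_rot": TCP orientation; "force": force on the tool from outside, world axes, zero at the start; "moment": the same for the moment, N m; "gripper_width": finger opening in m; "grasp_force": force on a finger pad.
Only numpy, scipy, OpenCV 4.12 (cv2) and the standard library are available. Lean on these libraries where they do the work, as an engineer would, in place of code of your own. Each camera call takes 0.05 s, during which the arm holds its last target. There are 200 camera calls.

### The job

Get the photometer ready for its white calibration: turn the slim black knurled aperture ring anticlockwise until its white line points at the orange mark, keeping the fingers off the fixed rings directly above and below it. Then lift the white calibration cap up and off its hook and lower it over the measuring port until it sits down flat, and let go; leave the cup, the label roll and the timer where they are.

Things in the scene. Friction and masses are not known exactly. Their poses are not given: they have to be found in the camera images.
- photometer: Light grey desk instrument, fixed, 190 x 140 mm, 62 mm high, sloped display on its -x side. On its top a turret of three rings on one upright axis: fixed index ring, turning aperture ring, fixed port collar. Origin at desk level on that axis; x points to the instrument's back, z up.
- ring_centre (a point): Centre of the aperture ring, on its upright axis at its mid-height, 86 mm above the desk. The ring is black, knurled, 56 mm diameter, 15 mm high (79 to 94 mm above the desk), 5 mm proud of the collar above it. Fingers that come down astride the collar can grip it with only their last 10 mm or so: the index ring's shoulder begins 8 mm below this point. Axes as the photometer's.
- aperture_ring (a joint): Turn of the aperture ring, rad, 0 to 1.9 between stops, growing anticlockwise seen from above; it opens an iris inside the port. Its white line (4 mm wide, on rim and upper edge) meets the middle of the orange mark at 1.35. Starts between 0.1 and 0.6. Even friction of 0.1 N m; stays where it is left.
- index_ring: Fixed dark grey ring under the aperture ring, 69 mm diameter, upper face (a 6.5 mm wide shoulder) 78 mm above the desk; white scale ticks, and an orange mark 7.5 mm wide on its -x side (the display side). Origin on the turret's axis at desk level.
- port_collar: Fixed bare-metal collar on top of the turret, round the measuring port: 46 mm diameter, 95 to 114 mm above the desk, top edge bevelled 1.6 mm, bore 34 mm. Origin on the turret's axis at desk level.
- port_top (a point): Centre of the port collar's flat top, 114 mm above the desk, on the turret's axis. Axes as the photometer's.
- hook_seat (a point): Point on the hook's upper face where the cap's bail rests, 135 mm above the desk. The hook is a level strap, 14 mm wide (y), 3.5 mm thick, from the post (near face 51 mm to +x) to an upturned lip, 14 to 17.5 mm to -x, 10 mm high. To free a thing, raise it over 10 mm and take it away to -x. Axes as the stand's.
- stand: Accessory stand, fixed: dark foot plate (125 x 90 mm), square aluminium post 133 mm high, steel strap hook that points to the stand's -x. Origin at desk level right below hook_seat, z up.
- cap_bail (a point): Grasp point of the cap: middle of the bail, 15 mm below its top, 21 mm above the cap's shoulder. The bail is a stiff black upside-down U, 40 mm wide over its outer faces (y), 12 mm deep (x), bars 6 mm thick, opening 28 wide and 30 high. Grip its outer faces, closing along y, so that the hook passes between the fingers; keep fingertips above the shoulder. Axes as the cap's.
- cap: White knurled calibration cap, 58 mm diameter, 66 mm high (body 30 mm with its top 8 mm coned to 40 mm diameter, then the bail), about 0.11 kg. Origin: centre of its underside, 51 mm below cap_bail. Skirt open below, 51 mm inside diameter, 14 mm deep. Hangs upright by the bail on the hook, turned as the stand is within 5 degrees.
- cap_seat (a point): Centre of the flat face inside the cap's skirt, 14 mm above the skirt's edge, 37 mm below cap_bail. When the cap sits on the port this face rests on the collar's top at port_top, with 2.5 mm of play all round; any turn of the cap will do.
- cup_a: Specimen cup with a yellow lid, 64 mm diameter, 64 mm high, standing; to be left alone. Origin at the centre of its underside.
- label_roll: White roll of labels lying flat, 69 mm diameter, 41 mm high; to be left alone. Origin at the centre of its underside.
- timer: White digital timer with coloured keys, 66 x 62 x 18 mm, lying face up; to be left alone. Origin at the centre of its underside.

How it is judged:
By the outcome, as a careful person would: the job done as asked, in the order asked, and still so for the second after the job is handed in, with the robot touching nothing.
It also fails if it takes over 51 s, if anything falls off the work surface, if the arm or the gripper's body presses on something with over 40 N, if the wrist force passes 120 N, or if a joint passes its speed limit or range.

## Working session

There is one attempt and no reset: what is moved stays moved. The work goes in short steps, Python scripts to look and compute and a shell command to move; the robot and the scene stay as the last step left them, time stands still between calls to the robot, and variables do not carry over. Pictures are saved under pics/ and viewed, at most 10 in all, crops included, and the job is handed in when it is done.

```bash
mkdir -p pics; ls; python3 - <<'E'
from bench import r
import cv2,numpy as np
for n in("side","top"):
    c=r.capture(n); cv2.imwrite(f"pics/{n}0.png",c["img"][:,:,::-1])
    R=cv2.Rodrigues(np.array(c["rvec"],float))[0]
    print(n,c["fx"],c["cx"],c["cy"],"pos",-R.T@np.ravel(c["tvec"]),R.round(3).tolist())
s=r.read_state();print(s["time"],s["eef_pos"],np.round(s["tcp_rot"],3).tolist(),s["gripper_width"],r.tip_reach)
E
```

```text
pics
side 539.2759898081935 314.5030659350248 232.2555248144712 pos [0.03178154 0.62933545 0.81702361] [[-0.825, -0.564, 0.015], [-0.365, 0.514, -0.776], [0.431, -0.646, -0.63]]
top 550.455061191038 317.56828148235604 241.91174495641508 pos [ 0.30428818 -0.13038823  1.30412802] [[0.015, -1.0, 0.005], [-0.982, -0.016, -0.188], [0.188, -0.002, -0.982]]
0.1 [ 0.21394488 -0.61314212  0.24733966] [[0.944, 0.33, -0.001], [0.33, -0.944, 0.002], [0.0, -0.002, -1.0]] 0.08545382437429078 0.017
```

View pics/side0.png

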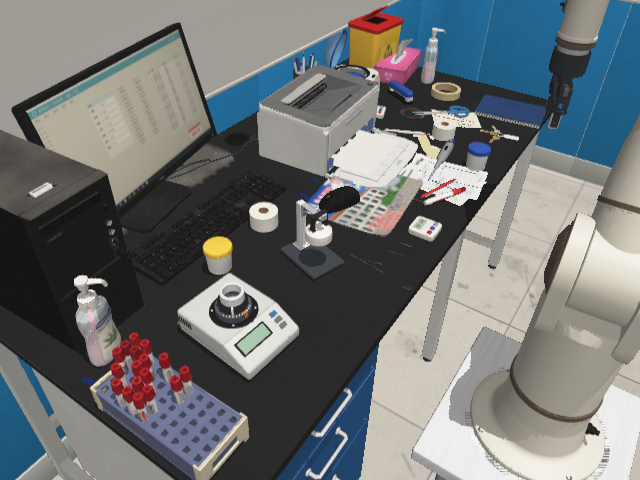

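View pics/top0.png

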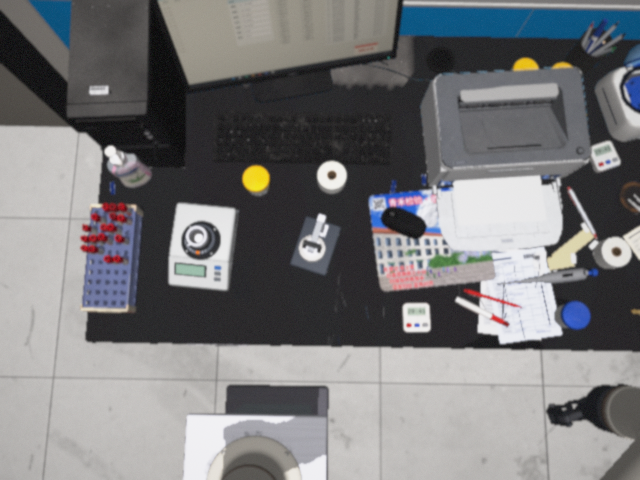

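The side view shows the photometer turret at about (233,300) and the stand with the cap at about (315,232). In the top view they are at about (201,238) and (314,245). Next I'll look at enlarged crops, all in one picture.

```bash
cat > h.py <<'E'
import cv2,numpy as np
from bench import r
def cam(n):
    c=r.capture(n); R=cv2.Rodrigues(np.array(c["rvec"],float))[0]
    K=np.array([[c["fx"],0,c["cx"]],[0,c["fy"],c["cy"]],[0,0,1]]); return c["img"],K,R,np.ravel(c["tvec"])
def proj(C,p): 
    q=C[1]@(C[2]@np.array(p,float).T+C[3][:,None] if np.ndim(p)>1 else C[2]@np.array(p,float)+C[3]); return (q[:2]/q[2]).T
def onz(C,uv,z):
    d=C[2].T@np.linalg.inv(C[1])@np.array([uv[0],uv[1],1.]); o=-C[2].T@C[3]; return o+d*(z-o[2])/d[2]
def crop(C,x,y,w,h,k): return cv2.resize(C[0][y:y+h,x:x+w,::-1],None,fx=k,fy=k,interpolation=cv2.INTER_CUBIC)
E
python3 - <<'E'
from h import *
S=cam("side");T=cam("top")
a=np.hstack([crop(S,193,270,80,60,5),crop(T,161,208,80,60,5)])
b=np.hstack([crop(S,275,190,80,60,5),crop(T,276,208,80,60,5)])
cv2.imwrite("pics/c1.png",np.vstack([a,b]))
E
```

```text
(no output)
```

View pics/c1.png

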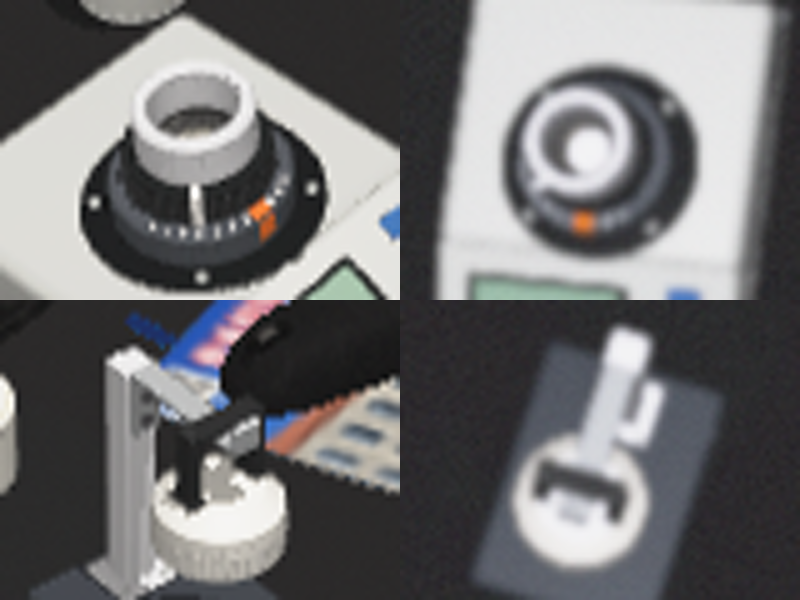

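In the crops, the collar top centre is at about side (231.6,290.8) and top (196.2,235.4). The orange mark is at about side (244.6,311.6) and top (197.1,251.9), with the white line clockwise of it. The cap outline is centred at about top (311.8,247.2).

```bash
python3 - <<'E'
from h import *
S=cam("side");T=cam("top")
f=lambda x0,y0,u,v:(x0+(u+.5)/5-.5,y0+(v+.5)/5-.5)
s=lambda u,v:f(193,270,u,v); t=lambda u,v:f(161,208,u-400,v)
ss=lambda u,v:f(275,190,u,v-300); tt=lambda u,v:f(276,208,u-400,v-300)
P=lambda n,p:print(n,(p*1000).round(1))
P("collar S",onz(S,s(195,107),.114));P("collar T",onz(T,t(578,139),.114))
P("plate S",onz(S,s(204,196),.063));P("plate T",onz(T,t(600,161),.063))
P("orange S",onz(S,s(260,210),.078));P("orange T",onz(T,t(583,222),.078))
P("line S",onz(S,s(196,210),.086)); P("line T",onz(T,t(537,190),.094))
P("cap T",onz(T,tt(581,499),.09));
P("cap S rim",onz(S,ss(220,512),.097))
for n,p in dict(TL=(550,345),TR=(722,393),BL=(473,580)).items(): P("foot"+n,onz(T,tt(*p),.008))
P("bail L",onz(T,tt(537,468),.141));P("bail R",onz(T,tt(627,478),.141))
P("bail S L",onz(S,ss(180,422),.141));P("bail S R",onz(S,ss(258,402),.141))
P("post T",onz(T,tt(628,345),.133));P("post S",onz(S,ss(128,357),.133))
P("hooktip T",onz(T,tt(575,508),.145))
E
```

```text
collar S [539.2 135.7 114. ]
collar T [542.7 134.7 114. ]
plate S [542.3 133.5  63. ]
plate T [542.8 135.4  63. ]
orange S [510.8 136.8  78. ]
orange T [511.7 138.3  78. ]
line S [524.5 155.5  86. ]
line T [523.2 156.1  94. ]
cap T [ 524.3 -120.3   90. ]
cap S rim [ 517.1 -114.7   97. ]
footTL [ 614.6 -103.3    8. ]
footTR [ 592.3 -186.7    8. ]
footBL [499.2 -68.9   8. ]
bail L [ 528.3 -101.5  141. ]
bail R [ 524.6 -140.3  141. ]
bail S L [ 534.2 -108.8  141. ]
bail S R [ 515.4 -139.2  141. ]
post T [ 585.3 -140.   133. ]
post S [ 585.  -142.7  133. ]
hooktip T [ 510.4 -118.2  145. ]
```

Turret axis ≈ (541.8, 135). The orange mark is at 175.3° and the line at 130.7°, so the turn is about +45° (q ≈ 0.57, within the stated start range). I'll travel to the turret now.

```bash
python3 -m handwheel '[[[23,-25,0,0,0,0],[23,-25,0,0,0,0],[23,-25,0,0,0,0],[23,-25,0,0,0,0],[23,-25,0,0,0,0],[23,-25,0,0,0,0],[23,-25,0,0,0,0],[23,-25,0,0,0,0],[23,-25,0,0,0,0],[23,-25,0,0,0,0],[23,-25,0,0,0,0],[23,-25,0,0,0,0]]]' 68 40; python3 -m handwheel '[[[23,-25,0,0,0,0],[23,-25,0,0,0,0],[23,-25,0,0,0,0],[23,-25,0,0,0,0],[23,-25,0,0,0,0],[23,-25,0,0,0,0],[23,-25,0,0,0,0],[23,-25,0,0,0,0],[23,-25,0,0,0,0],[23,-25,0,0,0,0],[23,-25,0,0,0,0],[23,-25,0,0,0,0]]]'; python3 - <<'E'
from h import *
s=r.read_state();print(np.round(s["tcp_rot"],4).tolist(),np.round(s["joints"],2),s["gripper_width"],r.tip_reach)
E
```

```text
time: 1.5
eef_pos: [0.3763, -0.2382, 0.2485]
tcp_rot: [[0.944, 0.33, 0.0], [0.33, -0.944, -0.001], [0.0, 0.001, -1.0]]
force: [-0.1, 0.1, -0.4]
gripper_width: 0.068
grasp_force: 0.0
time: 2.7
eef_pos: [0.5381, 0.1359, 0.2483]
tcp_rot: [[0.944, 0.329, 0.0], [0.329, -0.944, -0.0], [0.0, 0.0, -1.0]]
force: [0.5, -1.0, -0.0]
gripper_width: 0.0682
grasp_force: 0.0
[[0.9443, 0.3292, 0.0002], [0.3292, -0.9443, -0.0003], [0.0001, 0.0003, -1.0]] [ 0.37  0.42 -0.84  1.78  0.35  1.1  -1.83] 0.06815514220505237 0.017
```

```bash
python3 -m handwheel '[[[4,0,12,0,0,6.4],[0,0,25,0,0,6.4],[0,0,25,0,0,6.4],[0,0,20,0,0,0],[0,0,0,0,0,0],[0,0,0,0,0,0]]]' 68; python3 - <<'E'
from h import *
S=cam("side");T=cam("top")
print(np.round(r.read_state()["joints"],2))
cv2.imwrite("pics/c2.png",np.hstack([crop(S,190,240,80,100,5),crop(T,155,185,80,100,5)]))
E
```

```text
time: 3.3
eef_pos: [0.5414, 0.1363, 0.1666]
tcp_rot: [[1.0, 0.001, -0.0], [0.001, -1.0, 0.0], [-0.0, -0.0, -1.0]]
force: [0.1, 0.2, 0.1]
gripper_width: 0.068
grasp_force: 0.0
[ 0.26  0.5  -0.71  1.85  0.4   0.94 -2.2 ]
```

View pics/c2.png

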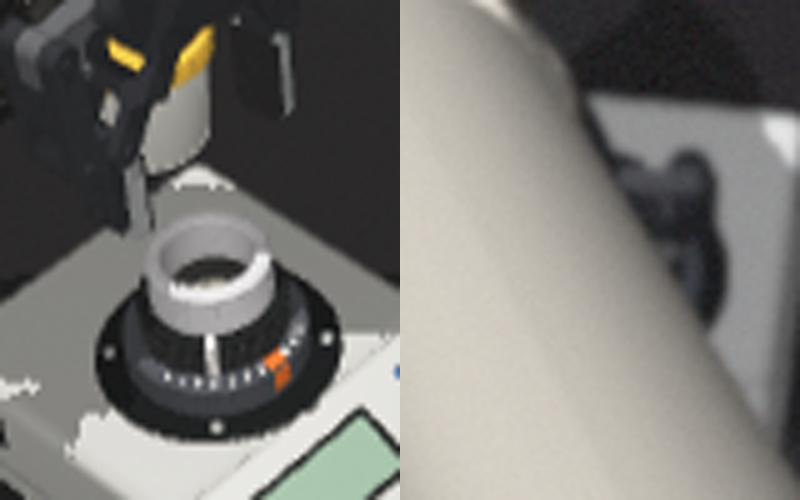

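Side view: the +y finger's tip is at crop (128–152, 225–232), the −y finger's tip is at about (288,113), and the top view is blocked by the arm. I'll check the tip height by projection.

```bash
python3 - <<'E'
from h import *
S=cam("side")
X,Y,Z=r.read_state()["eef_pos"]
for s in(0,.004,.008):
  z=Z-.017+s
  p=[(X+a,Y+b,z) for b in(.034,.042,-.034,-.042) for a in(-.011,.011)]
  print(s,((proj(S,p)-[190,240]+.5)*5).round(0).tolist())
E
```

```text
0 [[153.0, 250.0], [105.0, 224.0], [137.0, 264.0], [89.0, 238.0], [280.0, 141.0], [234.0, 117.0], [294.0, 128.0], [248.0, 105.0]]
0.004 [[151.0, 242.0], [104.0, 216.0], [136.0, 255.0], [88.0, 229.0], [279.0, 133.0], [233.0, 109.0], [293.0, 120.0], [247.0, 97.0]]
0.008 [[150.0, 234.0], [103.0, 208.0], [134.0, 247.0], [87.0, 221.0], [278.0, 124.0], [232.0, 101.0], [293.0, 112.0], [246.0, 89.0]]
```

The tips sit about 8–9 mm back of nominal at this opening, which matches the linkage, so they'll be about 5.5 mm back when closed on 56 mm. A TCP height of 0.094 puts the gripped tips at about 82.5 mm.

```bash
python3 -m handwheel '[[[0,1.3,20,0,0,0],[0,0,20,0,0,0],[0,0,16,0,0,0],[0,0,10,0,0,0],[0,0,6.5,0,0,0],[0,0,0,0,0,0],[0,0,0,0,0,0]]]' 68 35;python3 -m handwheel '[[[0,0,0,0,0,0],[0,0,0,0,0,0],[0,0,0,0,0,0],[0,0,0,0,0,0],[0,0,0,0,0,0],[0,0,0,0,0,0],[0,0,0,0,0,0]]]' 50 35
```

```text
time: 4.15
eef_pos: [0.5418, 0.135, 0.0943]
tcp_rot: [[1.0, 0.001, 0.001], [0.001, -1.0, 0.0], [0.001, -0.0, -1.0]]
force: [0.3, -0.5, 0.1]
gripper_width: 0.0681
grasp_force: 0.0
time: 4.85
eef_pos: [0.5421, 0.1361, 0.0951]
tcp_rot: [[1.0, 0.001, 0.002], [0.001, -1.0, 0.001], [0.002, -0.001, -1.0]]
force: [-1.4, 2.1, 7.2]
gripper_width: 0.0544
grasp_force: 36.5
```

```bash
python3 -m handwheel '[[[0,0,0,0,0,0],[0,0,0,0,0,0],[0,-1,-2,0,0,0],[0,0,0,0,0,0]]]' 66 30;python3 -m handwheel '[[[0,0,0,0,0,0],[0,0,0,0,0,0],[0,0,0,0,0,0],[0,0,0,0,0,0],[0,0,0,0,0,0],[0,0,0,0,0,0]]]' 50 30
python3 - <<'E'
from h import *
S=cam("side")
cv2.imwrite("pics/c3.png",crop(S,190,240,100,75,8))
E
```

```text
time: 5.25
eef_pos: [0.5416, 0.1357, 0.096]
tcp_rot: [[1.0, 0.001, 0.0], [0.001, -1.0, -0.0], [0.0, 0.0, -1.0]]
force: [-0.3, -0.1, -0.1]
gripper_width: 0.0655
grasp_force: 0.0
time: 5.85
eef_pos: [0.5416, 0.1361, 0.0963]
tcp_rot: [[1.0, 0.001, 0.001], [0.001, -1.0, 0.0], [0.001, -0.0, -1.0]]
force: [-2.1, 0.8, 6.7]
gripper_width: 0.0546
grasp_force: 31.1
```

View pics/c3.png

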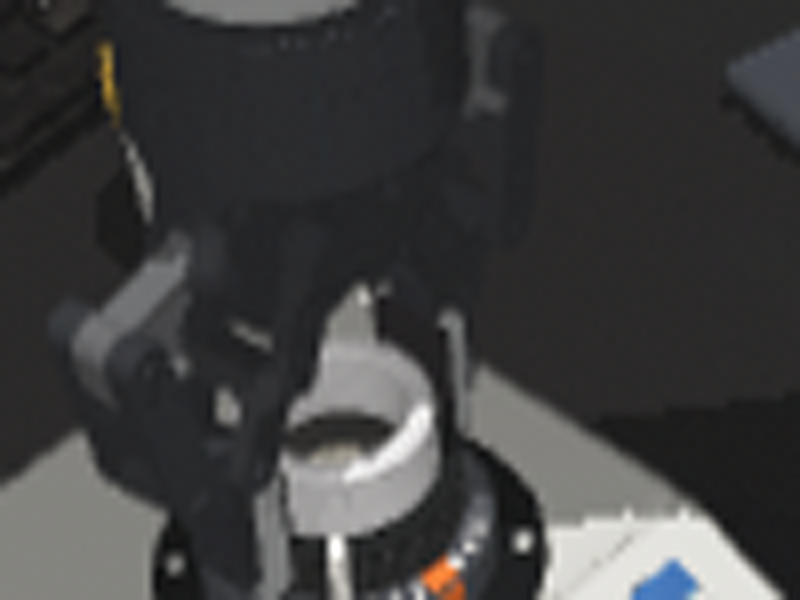

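It's gripped on the ring: the white line shows at (340,560) beside the pad. The small upward force didn't change when I gripped 2 mm higher, so it is drag from the fingers swinging as they close, not contact with the shoulder. Now I'll turn it.

```bash
python3 -m handwheel '[[[0,0,0,0,0,-4],[0,0,0,0,0,-5],[0,0,0,0,0,-5],[0,0,0,0,0,-5],[0,0,0,0,0,-5],[0,0,0,0,0,-5],[0,0,0,0,0,-5],[0,0,0,0,0,-5],[0,0,0,0,0,-5],[0,0,0,0,0,-1],[0,0,0,0,0,0],[0,0,0,0,0,0]]]'
python3 - <<'E'
from h import *
S=cam("side");print(np.round(r.read_state()["joints"],2),r.read_state()["moment"])
cv2.imwrite("pics/c4.png",crop(S,205,280,60,50,12)[:,:720])
E
```

```text
time: 7.1
eef_pos: [0.5415, 0.1362, 0.0962]
tcp_rot: [[0.706, 0.708, 0.0], [0.708, -0.706, 0.001], [0.001, -0.0, -1.0]]
force: [-1.4, 0.6, 6.0]
gripper_width: 0.0546
grasp_force: 31.3
[ 0.33  0.66 -0.83  1.89  0.63  0.87 -1.6 ] [0.15919615 0.42888365 0.08056426]
```

View pics/c4.png

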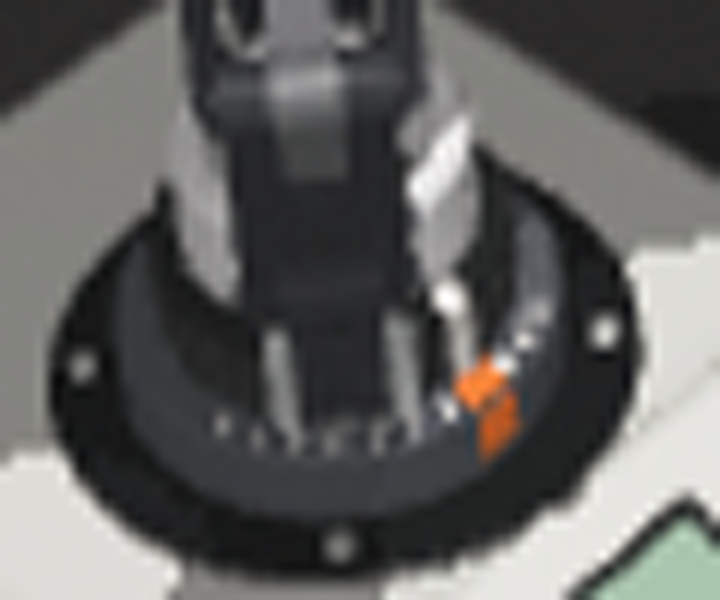

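The line runs from (450,298) to (467,372) and the orange mark's upper face is centred at about (483,383), so it's very close. I'll compute what is left from the model.

```bash
python3 - <<'E'
from h import *
S=cam("side")
g=lambda p:((proj(S,p)-[205,280]+.5)*12).round(0)
print("plate centre/edges for offset check")
P=np.array([.5418,.1358,0])
def pt(a,rad,z): a=np.radians(a);return P+[rad*np.cos(a),rad*np.sin(a),z]
print("collar-plate extremes", [g([pt(a,.0345,.078) for a in np.arange(0,360,2)]).min(0),g([pt(a,.0345,.078) for a in np.arange(0,360,2)]).max(0)])
for a in range(166,188,3): print(a,"rim top",g(pt(a,.028,.094)),"rim mid",g(pt(a,.028,.0865)),"bot",g(pt(a,.028,.079)),"shoulder in/out",g(pt(a,.028,.078)),g(pt(a,.0345,.078)),"low",g(pt(a,.0345,.070)))
# colour centroids
im=S[0][280:330,205:265].astype(int); o=(im[...,0]>200)&(im[...,1]<150)&(im[...,2]<90); 
E
```

```text
plate centre/edges for offset check
collar-plate extremes [array([106., 137.]), array([555., 463.])]
166 rim top [430. 325.] rim mid [433. 359.] bot [437. 393.] shoulder in/out [437. 397.] [462. 422.] low [466. 457.]
169 rim top [437. 320.] rim mid [441. 354.] bot [444. 388.] shoulder in/out [445. 393.] [472. 416.] low [475. 451.]
172 rim top [445. 315.] rim mid [448. 349.] bot [452. 383.] shoulder in/out [452. 388.] [481. 409.] low [484. 445.]
175 rim top [452. 310.] rim mid [455. 344.] bot [459. 378.] shoulder in/out [459. 382.] [489. 403.] low [493. 438.]
178 rim top [459. 304.] rim mid [462. 338.] bot [465. 372.] shoulder in/out [466. 377.] [498. 396.] low [501. 431.]
181 rim top [465. 299.] rim mid [468. 333.] bot [472. 366.] shoulder in/out [472. 371.] [505. 389.] low [509. 424.]
184 rim top [471. 293.] rim mid [474. 327.] bot [478. 360.] shoulder in/out [478. 365.] [513. 381.] low [516. 417.]
187 rim top [477. 287.] rim mid [480. 321.] bot [483. 354.] shoulder in/out [484. 359.] [519. 374.] low [523. 409.]
```

By the model the line is within about 1.5° of the mark. I'll release, lift clear and check again with a free view while heading for the cap.

```bash
python3 -m handwheel '[[[0,0,0,0,0,0],[0,0,0,0,0,0],[0,0,0,0,0,0],[0,0,-20,0,0,0],[0,0,-28,0,0,0],[0,0,-28,0,0,0],[0,0,-28,0,0,0]]]' 70; python3 -m handwheel '[[[-24,21,0,0,0,0],[-24,21,0,0,0,0],[-24,21,0,0,0,0],[-24,21,0,0,0,0],[-24,21,0,0,0,0],[-24,21,0,0,0,0],[-25,22,0,0,0,0],[-25,22,0,0,0,0]]]' 80
python3 - <<'E'
from h import *
S=cam("side");T=cam("top")
a=np.hstack([crop(S,208,275,50,50,8),crop(T,176,215,50,50,8)])
cv2.imwrite("pics/c5.png",a)
E
```

```text
time: 7.9
eef_pos: [0.5412, 0.1356, 0.2006]
tcp_rot: [[0.707, 0.708, -0.001], [0.708, -0.707, -0.0], [-0.0, -0.0, -1.0]]
force: [0.5, -1.4, 1.0]
gripper_width: 0.0698
grasp_force: 0.0
time: 8.7
eef_pos: [0.5243, -0.1232, 0.1998]
tcp_rot: [[0.707, 0.708, -0.0], [0.708, -0.707, -0.0], [-0.0, 0.0, -1.0]]
force: [1.1, -0.4, -0.8]
gripper_width: 0.0798
grasp_force: 0.0
```

View pics/c5.png

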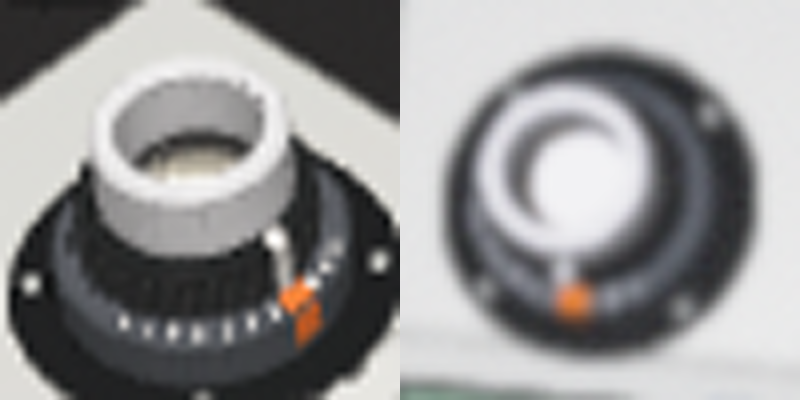

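Line to mark: side view (277,238)→(288,283) against the orange at (295,294). Top view (564,268) against the orange at (574,299). I'll compute both angles.

```bash
python3 - <<'E'
from h import *
S=cam("side");T=cam("top")
gs=lambda p:((proj(S,p)-[208,275]+.5)*8).round(0); gt=lambda p:((proj(T,p)-[176,215]+.5)*8).round(0)+[400,0]
P=np.array([.5418,.1355,0])
def pt(a,rad,z): a=np.radians(a);return P+[rad*np.cos(a),rad*np.sin(a),z]
E=lambda g,rad,z:np.r_[(g([pt(a,rad,z) for a in range(0,360,3)])).min(0),(g([pt(a,rad,z) for a in range(0,360,3)])).max(0)]
print("collar top",E(gs,.023,.1135),E(gt,.023,.1135))
print("index", E(gs,.0345,.078),E(gt,.0345,.078))
for a in (166,170,174,178,182): print(a,"S edge,mid,orange",gs(pt(a,.0265,.094)),gs(pt(a,.028,.0865)),gs(pt(a,.0313,.078)),"T edge,orange",gt(pt(a,.0265,.094)),gt(pt(a,.0313,.078)))
E
```

```text
collar top [ 83.  57. 287. 202.] [479.  89. 647. 253.]
index [ 48. 130. 347. 348.] [468.  77. 711. 316.]
166 S edge,mid,orange [259. 252.] [266. 279.] [277. 312.] T edge,orange [550. 275.] [557. 301.]
170 S edge,mid,orange [266. 248.] [272. 274.] [284. 307.] T edge,orange [556. 276.] [564. 302.]
174 S edge,mid,orange [272. 244.] [279. 270.] [292. 302.] T edge,orange [562. 277.] [572. 304.]
178 S edge,mid,orange [278. 239.] [285. 265.] [298. 297.] T edge,orange [569. 278.] [579. 304.]
182 S edge,mid,orange [283. 234.] [290. 260.] [304. 291.] T edge,orange [576. 278.] [587. 304.]
```

The ring is aligned within about 1° in both views. On to the cap: rotate to the stand's yaw (−16°), descend and grip the bail.

```bash
python3 -m handwheel '[[[0,0,0,0,0,7.6],[0,0,0,0,0,7.6],[0,0,0,0,0,7.6],[0,0,0,0,0,7.6],[0,0,0,0,0,7.6],[0,0,0,0,0,7.6],[0,0,0,0,0,7.6],[0,0,0,0,0,7.6],[0.8,-1.7,0,0,0,0],[0,0,0,0,0,0]]]' 85; python3 -m handwheel '[[[0,0,16,0,0,0],[0,0,20,0,0,0],[0,0,18,0,0,0],[0,0,12,0,0,0],[0,0,7,0,0,0],[0,0,0,0,0,0]]]' 85; python3 -m handwheel '[[[0,0,0,0,0,0],[0,0,0,0,0,0],[0,0,0,0,0,0],[0,0,0,0,0,0],[0,0,0,0,0,0],[0,0,0,0,0,0],[0,0,0,0,0,0],[0,0,0,0,0,0],[0,0,0,0,0,0]]]' 30 30
python3 - <<'E'
from h import *
print(r.read_state()["joints"].round(2))
S=cam("side");T=cam("top")
cv2.imwrite("pics/c6.png",np.hstack([crop(S,270,170,80,100,5),crop(T,270,190,80,100,5)]))
E
```

```text
time: 9.9
eef_pos: [0.5262, -0.1186, 0.2]
tcp_rot: [[0.964, -0.266, 0.0], [-0.266, -0.964, 0.0], [0.0, -0.0, -1.0]]
force: [0.3, 0.2, 0.9]
gripper_width: 0.0847
grasp_force: 0.0
time: 10.5
eef_pos: [0.5252, -0.1199, 0.1256]
tcp_rot: [[0.963, -0.271, -0.002], [-0.271, -0.963, 0.001], [-0.002, -0.0, -1.0]]
force: [-0.9, -0.7, -0.1]
gripper_width: 0.0847
grasp_force: 0.0
time: 11.4
eef_pos: [0.5264, -0.1204, 0.1276]
tcp_rot: [[0.962, -0.272, 0.001], [-0.272, -0.962, -0.001], [0.001, 0.0, -1.0]]
force: [-1.3, -0.4, 6.0]
gripper_width: 0.0395
grasp_force: 30.3
[ 0.69  0.51 -0.64  1.92  0.41  0.84 -2.02]
```

View pics/c6.png

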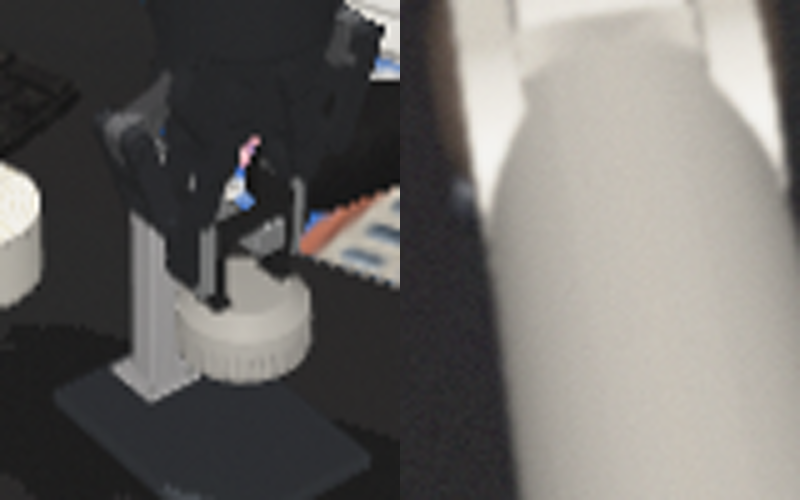

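Width 39.5 mm matches the bail, the pads are on its outer faces above the shoulder, and the strap runs between the fingers. I'll raise 16 mm (the opening allows about 26) and take it out along −x.

```bash
python3 -m handwheel '[[[0,0,-3,0,0,0],[0,0,-6,0,0,0],[0,0,-6,0,0,0],[0,0,-1,0,0,0],[0,0,0,0,0,0],[0,0,0,0,0,0]]]' 30 40; python3 -m handwheel '[[[-5,0,0,0,0,0],[-10,0,0,0,0,0],[-15,0,0,0,0,0],[-15,0,0,0,0,0],[-15,0,0,0,0,0],[-5,0,0,0,0,0],[0,0,-15,0,0,0],[0,0,-25,0,0,0],[0,0,-15,0,0,0],[0,0,-5,0,0,0],[0,0,0,0,0,0]]]'
```

```text
time: 12.1
eef_pos: [0.5257, -0.1203, 0.1427]
tcp_rot: [[0.962, -0.272, -0.0], [-0.272, -0.962, -0.0], [-0.0, 0.0, -1.0]]
force: [-0.6, -0.9, -0.1]
gripper_width: 0.0393
grasp_force: 40.4
time: 13.2
eef_pos: [0.4644, -0.103, 0.2041]
tcp_rot: [[0.962, -0.272, 0.003], [-0.272, -0.962, -0.001], [0.003, 0.0, -1.0]]
force: [-0.4, 0.8, -0.5]
gripper_width: 0.0392
grasp_force: 40.4
```

```bash
python3 -m handwheel '[[[0,0,0,0,0,-8],[0,0,0,0,0,-8],[0,0,0,0,0,-8],[12,-25,0,0,0,0],[12,-25,0,0,0,0],[12,-25,0,0,0,0],[12,-25,0,0,0,0],[12,-25,0,0,0,0],[12,-25,0,0,0,0],[12,-25,0,0,0,0],[12,-25,0,0,0,0],[12,-24,0,0,0,0]]]'; python3 -m handwheel '[[[0,0,0,0,0,0],[0,0,0,0,0,0]]]'
python3 - <<'E'
from h import *
s=r.read_state();X,Y,Z=s["eef_pos"];print(s["joints"].round(2))
S=cam("side")
im=crop(S,190,235,100,75,8); 
g=lambda p:((proj(S,p)-[190,235]+.5)*8)
A=np.radians(np.arange(0,360,10))
for rad,z,c in((.029,Z-.0526,(0,255,0)),(.029,Z-.0526+.022,(255,255,0)),(.023,.1124,(0,0,255))):
    o=(.5418,.1355) if c[2] else (X,Y)
    pts=np.array([g((o[0]+rad*np.cos(a),o[1]+rad*np.sin(a),z)) for a in A]).round().astype(int)
    cv2.polylines(im,[pts],True,c,1)
cv2.imwrite("pics/c7.png",im)
E
```

```text
time: 14.4
eef_pos: [0.5379, 0.1356, 0.2017]
tcp_rot: [[0.99, 0.143, -0.002], [0.143, -0.99, 0.0], [-0.002, -0.0, -1.0]]
force: [0.3, 0.2, -0.3]
gripper_width: 0.0393
grasp_force: 40.5
time: 14.6
eef_pos: [0.5375, 0.135, 0.2018]
tcp_rot: [[0.989, 0.145, -0.002], [0.145, -0.989, -0.0], [-0.002, -0.0, -1.0]]
force: [-0.6, 0.1, -1.8]
gripper_width: 0.0395
grasp_force: 40.6
[ 0.35  0.48 -0.83  1.83  0.41  1.02 -2.07]
```

View pics/c7.png

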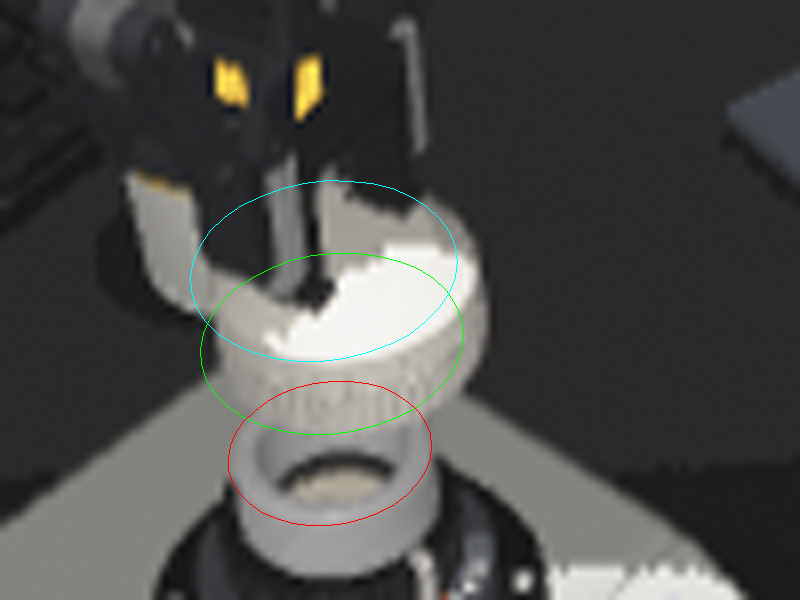

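The collar appears about 9 crop px right of its projection (camera bias), but the cap appears about 23 px right. So the cap sits a few mm toward −x of the TCP in the jaws. I'll measure both shifts by edge fitting.

```bash
cat > fit.py <<'E'
from h import *
from scipy.ndimage import map_coordinates as mc
def sil(C,o,rad,z0,z1,top):  # outline of an upright cylinder: sides + front bottom arc or whole top arc
    A=np.radians(np.arange(0,360,2)); L=lambda z:np.array([proj(C,(o[0]+rad*np.cos(a),o[1]+rad*np.sin(a),z)) for a in A])
    B,T=L(z0),L(z1); i,j=B[:,0].argmin(),B[:,0].argmax(); t=np.linspace(.1,.9,15)[:,None]
    left,right=B[i]+t*(T[i]-B[i]),B[j]+t*(T[j]-B[j]); c=B.mean(0)
    nl,nr=np.tile([-1.,0],(15,1)),np.tile([1.,0],(15,1))
    E=T if top else B; c=E.mean(0); arc=E if top else E[E[:,1]>c[1]+0.6*(E[:,1].max()-c[1])]
    n=(arc-c); n/=np.linalg.norm(n,axis=1)[:,None]
    return (left,nl),(right,nr),(arc,n)
def fit(C,o,rad,z0,z1,top,sgn):
    g=cv2.GaussianBlur(C[0],(0,0),.7).mean(2) if 0 else cv2.GaussianBlur(C[0].astype(np.float32),(0,0),.7).mean(2)
    f=lambda p:mc(g,[p[:,1],p[:,0]],order=1); parts=sil(C,o,rad,z0,z1,top); res=[]
    for du in np.arange(-3,5.1,.25):
        for dv in np.arange(-4,4.1,.25):
            d=[du,dv]; s=[np.mean(f(p+d-.8*n)-f(p+d+.8*n)) if k<2 or sgn else np.mean(np.abs(f(p+d-.8*n)-f(p+d+.8*n))) for k,(p,n) in enumerate(parts)]
            res.append((sum(s),du,dv,*np.round(s)))
    return sorted(res,reverse=True)[:4]
E
python3 - <<'E'
from fit import *
S=cam("side");X,Y,Z=r.read_state()["eef_pos"];print(X,Y,Z)
for q in fit(S,(.5418,.1355),.023,.096,.1124,True,True):print("collar",q)
for q in fit(S,(X,Y),.029,Z-.0526,Z-.0306,False,True):print("cap",q)
for q in fit(S,(X,Y),.029,Z-.0526,Z-.0306,False,False):print("cap abs",q)
p=np.array((X,Y,Z-.05));
for d in np.eye(3)*.001:print(proj(S,p+d)-proj(S,p))
E
```

```text
0.5376351815934997 0.13329508018650998 0.20198045746810575
collar (np.float32(129.6784), np.float64(0.75), np.float64(3.5), np.float32(61.0), np.float32(55.0), np.float32(14.0))
collar (np.float32(129.6341), np.float64(0.75), np.float64(3.25), np.float32(61.0), np.float32(56.0), np.float32(13.0))
collar (np.float32(129.40616), np.float64(0.75), np.float64(3.75), np.float32(60.0), np.float32(54.0), np.float32(15.0))
collar (np.float32(129.29085), np.float64(1.0), np.float64(4.0), np.float32(64.0), np.float32(48.0), np.float32(16.0))
cap (np.float32(148.00026), np.float64(2.75), np.float64(3.25), np.float32(53.0), np.float32(74.0), np.float32(20.0))
cap (np.float32(147.74443), np.float64(2.75), np.float64(3.0), np.float32(52.0), np.float32(76.0), np.float32(20.0))
cap (np.float32(146.4923), np.float64(2.75), np.float64(2.75), np.float32(50.0), np.float32(77.0), np.float32(19.0))
cap (np.float32(145.80882), np.float64(2.75), np.float64(3.5), np.float32(54.0), np.float32(73.0), np.float32(18.0))
cap abs (np.float32(148.5373), np.float64(2.75), np.float64(3.25), np.float32(53.0), np.float32(74.0), np.float32(21.0))
cap abs (np.float32(148.09369), np.float64(2.75), np.float64(3.0), np.float32(52.0), np.float32(76.0), np.float32(20.0))
cap abs (np.float32(146.63348), np.float64(2.75), np.float64(2.75), np.float32(50.0), np.float32(77.0), np.float32(19.0))
cap abs (np.float32(146.48921), np.float64(2.75), np.float64(3.5), np.float32(54.0), np.float32(73.0), np.float32(19.0))
[-0.42733195 -0.22514366]
[-0.37426879  0.31866741]
[-0.04624924 -0.40912421]
```

```bash
python3 - <<'E'
from h import *
ps=[]
for _ in range(6):
    S=cam("side"); ps.append(r.read_state()["eef_pos"])
X,Y,Z=np.mean(ps,0);print(X,Y,Z,np.std(ps,0))
g=S[0].mean(2).round().astype(int)
A=np.radians(np.arange(0,360,1))
B=np.array([proj(S,(X+.029*np.cos(a),Y+.029*np.sin(a),Z-.0526)) for a in A])
for c in(226,230,234,238,242):
    k=[b[1] for b in B if abs(b[0]-(c-1.75-1))<.4]; print(c,"pred bottom (u-shifted) %.1f"%max(k)," rows 270..304",g[270:304,c].tolist())
for rr in(280,284): print(rr,"cols 212..255",g[rr,212:255].tolist())
E
```

```text
0.537999189390484 0.13331918037149637 0.20256775701016963 [0.00015023 0.00026626 0.00024989]
226 pred bottom (u-shifted) 286.9  rows 270..304 [114, 83, 155, 182, 182, 183, 209, 239, 227, 175, 176, 177, 179, 151, 155, 159, 159, 149, 143, 143, 143, 142, 132, 86, 48, 68, 119, 153, 160, 171, 158, 152, 155, 158]
230 pred bottom (u-shifted) 287.7  rows 270..304 [44, 49, 120, 225, 243, 243, 243, 243, 240, 203, 181, 171, 174, 180, 167, 171, 170, 168, 160, 154, 148, 116, 47, 67, 123, 164, 160, 148, 153, 174, 171, 160, 160, 159]
234 pred bottom (u-shifted) 287.7  rows 270..304 [242, 242, 244, 245, 244, 244, 244, 244, 241, 198, 187, 186, 183, 176, 180, 180, 182, 177, 163, 159, 146, 93, 44, 82, 143, 164, 162, 159, 166, 172, 155, 155, 156, 155]
238 pred bottom (u-shifted) 287.1  rows 270..304 [242, 243, 244, 244, 243, 243, 243, 241, 213, 183, 166, 166, 170, 183, 182, 181, 172, 153, 147, 148, 148, 141, 108, 46, 72, 123, 153, 162, 155, 149, 147, 147, 149, 150]
242 pred bottom (u-shifted) 285.9  rows 270..304 [241, 241, 241, 241, 241, 241, 231, 180, 182, 181, 180, 180, 177, 174, 173, 168, 152, 146, 146, 146, 148, 148, 148, 148, 146, 136, 128, 128, 129, 131, 132, 128, 100, 163]
280 cols 212..255 [42, 41, 42, 42, 46, 59, 115, 140, 146, 148, 154, 163, 164, 173, 176, 177, 180, 182, 181, 186, 187, 187, 187, 187, 187, 186, 166, 186, 185, 189, 180, 196, 169, 159, 158, 159, 144, 85, 42, 42, 42, 41, 42]
284 cols 212..255 [82, 113, 126, 129, 129, 129, 129, 129, 133, 143, 153, 154, 153, 160, 155, 167, 154, 174, 167, 173, 167, 174, 180, 170, 185, 165, 182, 167, 178, 161, 173, 156, 165, 145, 121, 110, 74, 56, 45, 41, 41, 41, 42]
```

Averaged over settled readings the TCP is at (538.0, 133.3). Comparing the cap and collar edges in the same picture, the cap needs to move about (+4.8, +3.2) mm. I'll shift, lower to just above the collar and check with the numbers.

```bash
python3 -m handwheel '[[[5.2,-2.5,0,0,0,0],[0,0,10,0,0,0],[0,0,12,0,0,0],[0,0,7,0,0,0],[0,0,0,0,0,0],[0,0,0,0,0,0],[0,0,0,0,0,0]]]'; python3 - <<'E'
from h import *
ps=[]
for _ in range(6):
    S=cam("side"); ps.append(r.read_state()["eef_pos"])
X,Y,Z=np.mean(ps,0);print(X,Y,Z)
g=S[0].mean(2)
def edges(row,lo,hi,th):
    v=g[row,lo:hi]; i=np.where(v>th)[0]; return lo+i[0]-(v[i[0]]-th)/(v[i[0]]-v[i[0]-1]), lo+i[-1]+(v[i[-1]]-th)/(v[i[-1]]-v[i[-1]+1])
A=np.radians(np.arange(0,360,1))
L=lambda o,rad,z:np.array([proj(S,(o[0]+rad*np.cos(a),o[1]+rad*np.sin(a),z)) for a in A])
cap=L((X,Y),.029,Z-.0526); cap2=L((X,Y),.029,Z-.0306); col=L((.5418,.1355),.023,.112); col2=L((.5418,.1355),.023,.096)
for n,a in dict(cap=cap,cap2=cap2,col=col,col2=col2).items(): print(n,a.min(0).round(1),a.max(0).round(1))
for rr in range(276,312,3): print(rr,g[rr,208:258].round().astype(int).tolist())
E
```

```text
time: 15.7
eef_pos: [0.5431, 0.138, 0.174]
tcp_rot: [[0.99, 0.144, 0.0], [0.144, -0.99, 0.0], [0.0, -0.0, -1.0]]
force: [-0.3, 0.6, -0.9]
gripper_width: 0.0391
grasp_force: 40.6
0.5431217970083199 0.13787385923375003 0.17417177797945047
cap [212.6 276.7] [245.  299.5]
cap2 [211.3 268. ] [244.2 290.7]
col [218.  282.3] [243.4 300.3]
col2 [218.8 288.4] [244.  306.5]
276 [42, 42, 42, 42, 42, 40, 40, 41, 41, 41, 41, 40, 38, 38, 119, 123, 118, 103, 35, 31, 157, 157, 158, 158, 158, 157, 157, 158, 195, 241, 195, 241, 241, 241, 229, 172, 137, 135, 116, 43, 41, 41, 42, 42, 42, 41, 43, 41, 42, 43]
279 [42, 42, 43, 42, 41, 40, 44, 58, 45, 39, 40, 39, 36, 35, 80, 123, 121, 119, 57, 34, 118, 159, 159, 196, 241, 242, 242, 242, 242, 242, 242, 242, 241, 237, 236, 234, 232, 231, 232, 80, 42, 43, 42, 42, 42, 42, 42, 41, 43, 41]
282 [42, 43, 43, 41, 42, 42, 79, 161, 161, 163, 166, 160, 98, 94, 112, 115, 107, 34, 37, 38, 47, 92, 223, 242, 242, 242, 242, 242, 242, 242, 242, 241, 240, 239, 238, 237, 236, 237, 169, 138, 43, 41, 42, 41, 42, 42, 42, 42, 42, 42]
285 [43, 42, 58, 85, 118, 130, 132, 140, 164, 1
[... 1395 characters left out ...]
70, 67, 42, 25, 25, 25, 69, 121, 130]
303 [130, 130, 131, 94, 24, 24, 32, 58, 58, 46, 31, 30, 29, 75, 132, 145, 148, 152, 158, 159, 159, 159, 158, 158, 159, 158, 155, 153, 152, 151, 150, 147, 133, 116, 102, 58, 31, 35, 48, 40, 94, 94, 94, 71, 24, 25, 24, 25, 24, 77]
306 [131, 124, 46, 25, 24, 25, 41, 58, 58, 58, 42, 35, 33, 31, 29, 29, 30, 55, 111, 139, 141, 144, 144, 142, 143, 143, 141, 112, 83, 29, 29, 33, 40, 31, 153, 154, 82, 42, 41, 85, 131, 149, 146, 60, 34, 33, 72, 117, 71, 34]
309 [130, 51, 33, 70, 69, 25, 28, 58, 58, 58, 58, 52, 35, 38, 42, 40, 34, 33, 36, 33, 33, 35, 38, 38, 35, 37, 39, 34, 37, 40, 35, 40, 41, 38, 101, 175, 118, 77, 146, 147, 94, 86, 61, 52, 36, 33, 33, 33, 34, 33]
```

Cap and collar now agree to about 0.2 px sideways. What's left is about (+0.9, −0.9) mm. I'll correct that and lower gently past the collar's edge.

```bash
python3 -m handwheel '[[[0.8,1,0,0,0,0],[0,0,0,0,0,0],[0,0,3,0,0,0],[0,0,3,0,0,0],[0,0,3,0,0,0],[0,0,2,0,0,0],[0,0,0,0,0,0],[0,0,0,0,0,0]]]'
```

```text
time: 16.8
eef_pos: [0.5438, 0.137, 0.1628]
tcp_rot: [[0.99, 0.143, -0.0], [0.143, -0.99, 0.0], [-0.0, -0.0, -1.0]]
force: [-0.5, 0.1, -0.3]
gripper_width: 0.0393
grasp_force: 40.6
```

4 mm below the skirt-on-collar height and no contact force, so the skirt has gone over the collar. I'll lower to the seat.

```bash
python3 -m handwheel '[[[0,0,3,0,0,0],[0,0,3,0,0,0],[0,0,2,0,0,0],[0,0,1,0,0,0],[0,0,0,0,0,0],[0,0,0,0,0,0]]]';python3 -m handwheel '[[[0,0,1,0,0,0],[0,0,1,0,0,0],[0,0,0,0,0,0],[0,0,0,0,0,0]]]'
```

```text
time: 17.4
eef_pos: [0.5439, 0.137, 0.1538]
tcp_rot: [[0.99, 0.143, 0.0], [0.143, -0.99, 0.0], [0.0, -0.0, -1.0]]
force: [0.0, 0.5, -1.0]
gripper_width: 0.0398
grasp_force: 40.6
time: 17.8
eef_pos: [0.544, 0.137, 0.1527]
tcp_rot: [[0.99, 0.143, 0.001], [0.143, -0.99, -0.001], [0.001, 0.001, -1.0]]
force: [-2.4, -1.2, 7.0]
gripper_width: 0.0394
grasp_force: 41.3
```

Contact is at z = 0.1527, against 0.1526 predicted for the seat. I'll release, lift and look.

```bash
python3 -m handwheel '[[[0,0,0,0,0,0],[0,0,0,0,0,0],[0,0,0,0,0,0],[0,0,0,0,0,0],[0,0,-10,0,0,0],[0,0,-25,0,0,0],[0,0,-30,0,0,0],[0,0,-30,0,0,0]]]' 75; python3 -m handwheel '[[[-10,30,0,0,0,0],[-10,30,0,0,0,0],[-10,30,0,0,0,0],[-10,30,0,0,0,0],[-10,30,0,0,0,0],[-10,30,0,0,0,0],[-10,30,0,0,0,0],[-10,30,0,0,0,0],[0,0,0,0,0,0],[0,0,0,0,0,0]]]'
python3 - <<'E'
from h import *
S=cam("side");T=cam("top")
cv2.imwrite("pics/c8.png",np.hstack([crop(S,193,250,80,80,5),crop(T,161,195,80,80,5)]))
for n,c in(("side",S),("top",T)): cv2.imwrite(f"pics/end_{n}.png",c[0][:,:,::-1])
E
```

```text
time: 18.6
eef_pos: [0.5436, 0.1371, 0.2483]
tcp_rot: [[0.99, 0.144, -0.0], [0.144, -0.99, 0.0], [-0.0, -0.0, -1.0]]
force: [0.1, -0.1, -0.1]
gripper_width: 0.0752
grasp_force: 0.0
time: 19.6
eef_pos: [0.499, -0.1126, 0.2473]
tcp_rot: [[0.99, 0.141, 0.001], [0.141, -0.99, 0.0], [0.001, 0.0, -1.0]]
force: [0.3, 0.1, 0.2]
gripper_width: 0.0752
grasp_force: 0.0
```

View pics/c8.png

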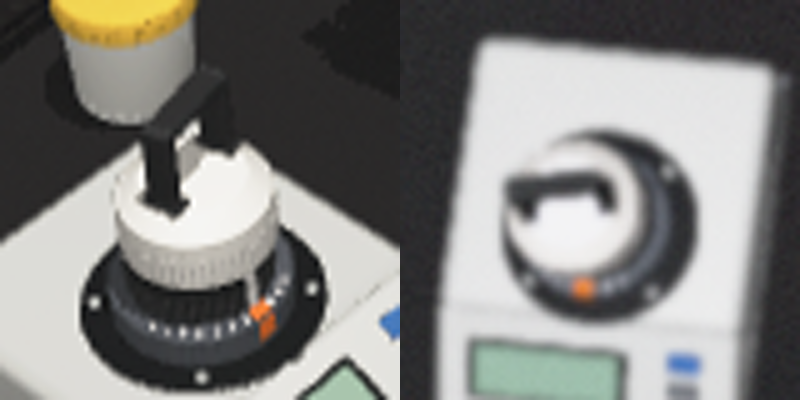

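The cap sits level on the port, with the bail upright at about (185,135) in the crop. The white line (250,290) still runs to the orange mark (262,312). The gripper is clear, so I'll hand in.

```bash
python3 -c "
from bench import r
print(r.sign_off())"
```

```text
the job is handed in; nothing more can be done
None
```

The job is handed in at about 20 s of the 51 s limit: the aperture ring's white line points at the orange mark (within about 1° as measured), the cap sits flat on the port and is released, and the arm touched nothing else.

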